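# Eject a cleat and hold it against the sprung stop for screwing

### The job

Push the thumb slide of the plywood ejector box fully forward so that the wooden cleat comes out of its mouth, then lay the cleat flat on the assembly board, centred and end-on to the sprung stop plate. Press it squarely against the plate with a steady 11 newtons or so (the plate is then pushed about halfway in; never drive it right to its end) and finish while still holding it there, so that I can drive the screws. Leave the screwdriver, glue bottle, tape measure and screw tray alone.

Things in the scene. Friction and masses are not known exactly. Their poses are not given: they have to be found in the camera images.
- ejector_box: Fixed plywood channel 185 (x) x 62 (y) x 50 high mm; origin on the bench, on its centre line; +x = the way the cleat is pushed out. Roofed from x = -100 to +20 mm, closed at the back: inside 38 wide, 32 high, floor 10 mm above the bench, walls 12 thick, roof top at 50 with a 16 mm slot along its middle. Past x = +20 the bare floor goes on to x = +85 as a landing without walls.
- mouth (a point): Centre of the ejector box's mouth at floor level: x = +20 mm in its frame, 10 mm above the bench. The cleat comes out here, towards the box's +x, onto the landing.
- ejector (a joint): Spring-returned thumb slide of the ejector box: 0 = back (rest), 0.070 m = fully forward (along the box's +x), which pushes the cleat out by the same 70 mm. It needs 2 N to start and about 5 N at the end, and springs back when let go, leaving the cleat out.
- tab_top (a point): Centre of the top of the slide's black thumb tab, 86 mm above the bench, x = -81 mm in the ejector box's frame at rest. The tab is 12 (along travel) x 22 (across) mm and stands 36 mm above the roof, its lowest 3 mm narrower; push it from behind or pinch it across.
- cleat: Hardwood block 90 (x) x 36 (y) x 30 (z) mm, 50 to 110 g, two small screw holes in its top; origin: centre of its underside. Starts inside the ejector box, lengthwise, front end about level with the mouth. Pushed out, some 65 mm stand free on the landing, the rest is under the roof: pinch it across its 36 mm and draw it 35 mm or more forward before lifting. Either end may face the stop.
- board: Assembly board fixed to the bench: plywood 200 (x) x 120 (y) x 12 mm, origin on the bench under its centre. At its +x end an aluminium housing 40 mm high above the board, open at top and front: cheeks at x = +55 to +100, y = +-32 to +-44 mm, back wall behind, the stop plate between them. The cleat lies on the board's top, length along x, centred on y = 0, and is pressed to +x.
- stop_plate (a joint): How far the sprung stop plate is pushed in, towards the board's +x: 0 = out, 0.020 m = at its end. Pushing force on the plate = 4 N + 0.7 N per mm (11 N at 10 mm). It springs out again unless held. Its front face stands 20 mm ahead of the housing cheeks when out, 10 mm at halfway, flush at its end.
- plate_face (a point): Centre of the front face of the stop plate (steel, 60 wide x 30 high x 12 mm thick, lower edge 2 mm above the board), 29 mm above the bench; at x = +35 mm, y = 0 of the board's frame when out; moves with the plate.
- screwdriver: Bystander: screwdriver 190 mm long lying on the bench between the box and the board; leave alone.
- glue: Bystander: white glue bottle, 50 diameter x 120 mm, standing beyond the work; origin at the centre of its underside; leave alone.
- tape: Bystander: yellow tape measure, 72 x 37 x 62 mm, on the robot's left (+y) of the work; origin at the centre of its underside; leave alone.
- screw_tray: Bystander: grey screw tray, 90 x 70 x 35 mm, on the robot's right (-y) of the work; origin at the centre of its underside; leave alone.
Things that resemble listed ones, but are neither listed nor needed, are in the scene too. There is more than one size of the cleat; the job needs the larger. Leave any yellow look-alike of the board alone.

How it is judged:
On the way:
1. the thumb slide is fully forward and the cleat is pushed out onto the landing (value of joint ejector above 0.062 m and x of cleat in the frame of ejector_box above 0.03 m and horizontal distance between cleat and ejector_box below 0.065 m), for 0.1 s.
At the end, for the whole second after the job is handed in: The robot's fingers hold the cleat still, lying flat on the board (underside within 3 mm of the board's top, tilt under 0.07 rad), centred on the plate within 10 mm and square within 0.10 rad, pressed against the stop plate with 8 to 14 N, steadily through the last second (contact force between cleat and stop_plate between 8 and 14 N and y of cleat in the frame of board between -0.01 and 0.01 m and z of cleat in the frame of board between 0.009 and 0.015 m and angle between the x axis of cleat and the x axis of board, either way round below 0.1 rad and angle between cleat's own z axis and vertical below 0.07 rad and contact force between the fingers and cleat above 2 N and linear speed of cleat below 0.01 m/s); the arm keeps its last pose, push and grip.
It fails at once if the stop plate is driven to its end (value of joint stop_plate above 0.0192 m).
It fails at once if a bystander is disturbed (distance of any of screwdriver, glue, tape, screw_tray from where it was at the start of the episode above 0.02 m).
It also fails if it takes over 56 s, if anything falls off the work surface, if the arm or the gripper's body presses on something with over 40 N, if the wrist force passes 120 N, or if a joint passes its speed limit or range.

### The arm

A 6-joint arm with a two-finger parallel gripper is mounted at the origin on the work surface. World frame = base frame: x ahead of the robot, y to its left, z up, the work surface at z = 0. Lengths are in m, angles in rad, forces in N, time in s.
With the tool pointing down it reaches from about 0.35 to 0.925 m from the base axis. Payload 6.4 kg.
Tool frame: the origin (TCP) lies midway between the tips of the shut fingers; the grasp point (between the pads) lies 19 mm behind it; z points along the fingers, y is the direction in which the jaws open and shut (so a half turn about z gives the same grasp; the last joint's range is limited). The gripper opens to 85 mm and grips with 20 to 120 N. Pads are 22 mm wide; open, the fingers measure 114 mm over their backs; the gripper's body (76 mm by 85 mm) begins 54 mm behind the grasp point. The pads swing forward as they close: fully open they stand 13 mm farther back than shut.
Start: joints at [0.988, 0.245, 1.558, -0, 1.339, -0.174], TCP at [0.258, 0.596, 0.207] pointing down, gripper open.
Joint ranges: [-3.13, 3.13], [-1.02, 2.26], [0.13, 2.54], [-0.95, 4.09], [0.21, 2.88], [-2.74, 2.74]. Speed limits (rad/s): [2.57, 2.57, 3.14, 3.14, 3.14, 3.14].

### API

Orientations are given as a rotation vector (axis times angle).
In Python, from workcell import env, imaging, hand_in gives the robot as it stands.
- The arm moves only by the tool step_arm, never from a script. Its arguments are lists of equal length, an entry for each row: "delta_pos": the shift along the tool's x, y, z in mm, a list of three; "twist": the turn about the tool's z in degrees; "fingers": the finger opening in mm, from 0 to 85.4. In form: {"delta_pos": [[x, y, z], ...], "twist": [twist, ...], "fingers": [fingers, ...]}. A call has 1 to 20 rows; each row is the pose to reach, as a shift and turn from the pose commanded when the call began, along the tool's axes at that moment; what a row does not reach only later rows make up. A row lasts 1/10 s, in which the tool goes at most 50 mm and 8.59 degrees, less where a joint would pass 70% of its speed; a pose out of reach is approached as far as the arm can. A call with a gripper value outside its range is refused whole. The fingers move at their own pace and stop on an object; "newtons" is the grip in N (left out, the last holds). Time passes only in rows, so rows that repeat a pose let the fingers close. It gives the time, the measured TCP pose, the force and the opening at its end, in the units of the state.
- env.read_state(): the state, without advancing time (a new reading comes with each control period).
- imaging.camera(name): name is "side" or "top" or "wrist"; returns the picture (420x560x3 uint8, red, green, blue); there is no depth.
- imaging.get_calibration(name): a dict with "camera_matrix" (3x3 intrinsics, pixels), "distortion" ([k1, k2, p1, p2, k3] as OpenCV has them; the pictures are not rectified), "T" (4x4, takes a point from camera to world coordinates); the wrist camera has in their place "mount" (4x4, takes a point from camera to tool coordinates, whose origin is the TCP and whose axes are the flange's). Camera axes: x right, y down, z forward; pixel columns grow to the right and rows downward; lengths in m; the calibration is good to about 2 mm. A picture is of the moment at which its call begins: read the wrist's pose just before it. get_calibration takes no time and is no camera call.
- hand_in(): hands the job in, once; it reports no verdict.
The state is a dict: "time": time; "q": joint angles; "qvel": joint speeds; "joint_efforts": joint torques, N m; "ee_pos": TCP position; "tool_rot": TCP orientation; "contact_force": force on the tool from outside, world axes, zero at the start; "ft_torque": the same for the moment, N m; "gripper_width": finger opening in m.
Only numpy, scipy, OpenCV 4.12 (cv2) and the standard library are available. Lean on these libraries where they do the work, as an engineer would, in place of code of your own. Each camera call takes 0.05 s, during which the arm holds its last target. There are 200 camera calls.

## Working session

There is one attempt and no reset: what is moved stays moved. The work goes in short steps, Python scripts to look and compute and a tool call to move; the robot and the scene stay as the last step left them, time stands still between calls to the robot, and variables do not carry over. Pictures are saved under pics/ and viewed, about 8 in all and at most 12, crops included, and the job is handed in when it is done.

Besides the shell and the picture viewer there is one more tool, called after ">>>" as name(argument=value, ...), one argument or row to a line, values as JSON. step_arm: Moves the arm, as the interface text tells. Its arguments: {"type":"object","properties":{"delta_pos":{"type":"array"},"twist":{"type":"array"},"fingers":{"type":"array"},"newtons":{"type":"number"}},"required":["delta_pos","twist","fingers"]}

```bash
mkdir -p pics
python3 - <<'E'
from workcell import env, imaging
import cv2,numpy as np
s=env.read_state();print(s)
for n in ("top","side"):
    cv2.imwrite(f"pics/{n}0.png",cv2.cvtColor(imaging.camera(n),cv2.COLOR_RGB2BGR))
    c=imaging.get_calibration(n);print({k:np.round(v,4).tolist() for k,v in c.items()})
print(imaging.get_calibration("wrist"))
E
```

```text
{'time': 0.0, 'q': array([ 9.87871433e-01,  2.45799658e-01,  1.55900675e+00, -2.70867625e-05,
        1.33867726e+00, -1.74067771e-01]), 'qvel': array([ 0.00096246,  0.00151323,  0.00114167, -0.00071143,  0.00082175,
        0.00019097]), 'joint_efforts': array([-6.48860259e-05, -4.29511786e+01, -3.26126289e+01, -1.40284110e-04,
        5.46916301e-03,  2.42411181e-05]), 'ee_pos': array([0.2580644 , 0.59592786, 0.20569348]), 'tool_rot': array([-6.37620599e-01, -3.07551629e+00,  2.77485206e-03]), 'contact_force': array([-0.61494481, -0.16134132, -0.5454528 ]), 'ft_torque': array([ 0.01135132,  0.01596306, -0.00071382]), 'gripper_width': 0.08540025689357111}
{'camera_matrix': [[476.8596, 0.0, 288.0742], [0.0, 476.8596, 212.0967], [0.0, 0.0, 1.0]], 'distortion': [0.0127, 0.0, 0.0, 0.0, 0.0], 'T': [[0.0154, -0.9977, 0.0661, 0.4405], [-0.9999, -0.0154, 0.0017, -0.007], [-0.0006, -0.0662, -0.9978, 1.2289], [0.0, 0.0, 0.0, 1.0]]}
{'camera_matrix': [[499.5952, 0.0, 278.8672], [0.0, 499.5952, 209.3305], [0.0, 0.0, 1.0]], 'distortion': [-0.1012, 0.0, 0.0, 0.0, 0.0], 'T': [[0.9441, -0.2225, 0.2431, 0.2222], [-0.3292, -0.6718, 0.6635, -0.8708], [0.0157, -0.7065, -0.7075, 1.0005], [0.0, 0.0, 0.0, 1.0]]}
{'camera_matrix': array([[340.91525531,   0.        , 281.18531522],
       [  0.        , 340.91525531, 207.01117953],
       [  0.        ,   0.        ,   1.        ]]), 'distortion': array([-0.08396501,  0.        ,  0.        ,  0.        ,  0.        ]), 'mount': array([[-1.97117641e-05, -9.47871926e-01, -3.18651553e-01,
         8.22097542e-02],
       [ 9.99999432e-01,  3.21032871e-04, -1.01681538e-03,
        -1.51101535e-03],
       [ 1.06610837e-03, -3.18651392e-01,  9.47871380e-01,
        -1.66950941e-01],
       [ 0.00000000e+00,  0.00000000e+00,  0.00000000e+00,
         1.00000000e+00]])}
```

View pics/top0.png

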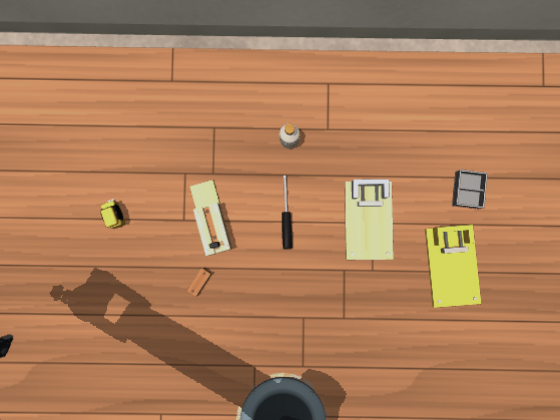

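View pics/side0.png

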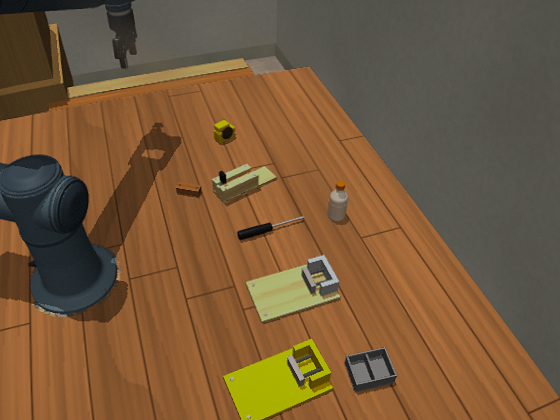

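The top view shows two boards: the natural plywood one at (369,220) and a yellow look-alike at (453,265). The job needs the natural one. The ejector box is at (211,218), with its black tab at (214,245). The small orange block at (199,281) is the loose, smaller cleat, and the needed larger one is inside the box. Next I'll measure these and confirm in a crop.

```bash
cat > h.py <<'E'
from workcell import env, imaging
import cv2,numpy as np
from scipy.spatial.transform import Rotation as R
def calib(n,s=None):
    c=imaging.get_calibration(n)
    if n!="wrist": T=np.array(c["T"])
    else:
        s=s or env.read_state();W=np.eye(4);W[:3,:3]=R.from_rotvec(s["tool_rot"]).as_matrix();W[:3,3]=s["ee_pos"];T=W@c["mount"]
    return np.array(c["camera_matrix"]),np.array(c["distortion"]),T
def px2w(uv,z,C):
    K,d,T=C
    p=cv2.undistortPoints(np.float64(uv).reshape(-1,1,2),K,d).reshape(-1,2)
    r=np.c_[p,np.ones(len(p))]@T[:3,:3].T
    return T[:3,3]+r*((z-T[2,3])/r[:,2])[:,None]
def w2px(P,C):
    K,d,T=C;Ti=np.linalg.inv(T)
    return cv2.projectPoints(np.float64(P).reshape(-1,3),cv2.Rodrigues(Ti[:3,:3])[0],Ti[:3,3],K,d)[0].reshape(-1,2)
def tool(P,s):  # world point -> tool axes shift, mm
    return R.from_rotvec(s["tool_rot"]).inv().apply(np.array(P)-s["ee_pos"])*1000
E
python3 - <<'E'
from h import *
im=cv2.imread("pics/top0.png");C=calib("top")
hsv=cv2.cvtColor(im,cv2.COLOR_BGR2HSV)
print(hsv[190,203],hsv[220,355],hsv[280,460],hsv[230,200],hsv[281,199],hsv[245,214],hsv[225,210])
m=cv2.inRange(hsv,(20,40,120),(40,200,255))
for c in cv2.findContours(m,cv2.RETR_EXTERNAL,cv2.CHAIN_APPROX_NONE)[0]:
    if cv2.contourArea(c)>150: print(cv2.contourArea(c),cv2.minAreaRect(c),cv2.boxPoints(cv2.minAreaRect(c)).round(1).tolist())
a=cv2.resize(im[170:300,165:265],None,fx=5,fy=5,interpolation=cv2.INTER_CUBIC)
b=cv2.resize(im[165:275,325:395],None,fx=5,fy=5,interpolation=cv2.INTER_CUBIC)
o=np.zeros((600,850,3),np.uint8);a=a[:600];o[:a.shape[0],:500]=a;o[:550,500:850]=b
cv2.imwrite("pics/crop1.png",o[:,:800])
E
```

```text
[ 32  60 216] [ 32  61 216] [ 31 148 216] [ 33  33 216] [ 12 147 193] [12 18 72] [ 13 144 207]
3647.0 ((452.8689270019531, 265.7506103515625), (80.6599349975586, 48.27523422241211), 84.38241577148438) [[424.8999938964844, 228.0], [472.8999938964844, 223.3000030517578], [480.79998779296875, 303.5], [432.79998779296875, 308.20001220703125]]
284.0 ((109.4000015258789, 214.20001220703125), (25.930675506591797, 15.811387062072754), 71.56504821777344) [[97.80000305175781, 204.39999389648438], [112.80000305175781, 199.39999389648438], [121.0, 224.0], [106.0, 229.0]]
2805.5 ((368.4442138671875, 220.4876708984375), (78.24758911132812, 47.231781005859375), 88.40885925292969) [[343.79998779296875, 182.0], [391.0, 180.6999969482422], [393.1000061035156, 258.8999938964844], [345.8999938964844, 260.29998779296875]]
863.5 ((208.8529510498047, 217.41177368164062), (72.0330810546875, 26.678918838500977), 75.96376037597656) [[187.1999969482422, 185.6999969482422], [213.10000610351562, 179.1999969482422], [230.5, 249.10000610351562], [204.60000610351562, 255.60000610351562]]
```

View pics/crop1.png

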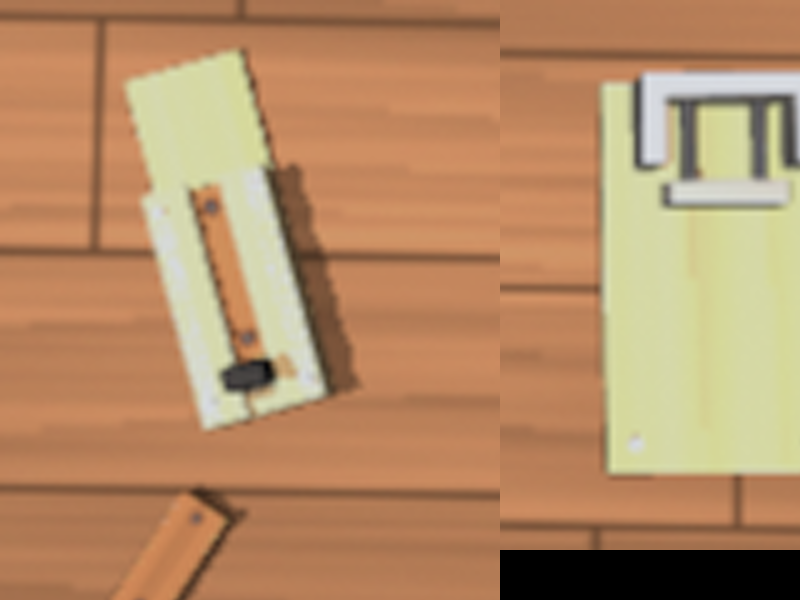

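The crop shows the ejector box with the cleat and its two screw holes in the slot, the tab at crop (248,375) and the landing at the top, so box +x runs up the image and slightly left. On the right is the natural board, with its housing at the top end and the plate at crop (725,193).

Run:
```python
from h import *
C=calib("top")
f=lambda L,z:px2w([[165+(u+.5)/5-.5,170+(v+.5)/5-.5] for u,v in L],z,C)[:,:2]
roof=f([(145,200),(268,165),(328,395),(207,430)],.05);land=f([(125,85),(242,50)],.01);tab=f([(248,374)],.086)
print("roof",roof.round(4).tolist(),"land",land.round(4).tolist(),"tab",tab.round(4))
fr=(roof[0]+roof[1])/2;bk=(roof[2]+roof[3])/2;d=fr-bk;print(np.linalg.norm(d),np.linalg.norm(roof[0]-roof[1]),np.degrees(np.arctan2(d[1],d[0])))
d2=land.mean(0)-bk;print(np.linalg.norm(d2),np.degrees(np.arctan2(d2[1],d2[0])))
th=np.arctan2(d2[1],d2[0]);e=np.array([np.cos(th),np.sin(th)])
print("origin est",bk+.1*e,fr-.02*e,land.mean(0)-.085*e,"tab pred",(bk+fr)/2+(-.041)*e)
b=px2w([[345.9,260.3],[393.1,258.9],[343.8,182],[391,180.7]],.012,C);print(b.round(4))
g=px2w([[325+(665+2-500)/5,165+205/5],[325+(788-500)/5,165+203/5]],.029+.015,C);print("plate top",g)
i=env.read_state();print(R.from_rotvec(i["tool_rot"]).as_matrix().round(3))
```

```text
roof [[0.5212, 0.2291], [0.5396, 0.1686], [0.4263, 0.1362], [0.4082, 0.1953]] land [[0.583, 0.249], [0.6021, 0.1894]] tab [[0.4361 0.1703]]
0.11790036566933203 0.06319286160404884 16.303638347605194
0.18330251481659413 16.964598926907183
origin est [0.51288535 0.19493073] [0.51126642 0.19301493] [0.51126173 0.19443544] tab pred [0.43460058 0.17033859]
[[ 0.4007 -0.1537  0.012 ]
 [ 0.4062 -0.2734  0.012 ]
 [ 0.6008 -0.1469  0.012 ]
 [ 0.606  -0.2679  0.012 ]]
plate top [[ 0.5369464  -0.18000248  0.044     ]
 [ 0.53886932 -0.24022686  0.044     ]]
[[-0.918  0.398 -0.001]
 [ 0.398  0.918 -0.001]
 [ 0.    -0.002 -1.   ]]
```

>>> step_arm(
  delta_pos=[
    [-307,-340,50],
    [-307,-340,50],
    [-307,-340,50],
    [-307,-340,50],
    [-307,-340,50],
    [-307,-340,50],
    [-307,-340,50],
    [-307,-340,50],
    [-307,-340,50],
    [-307,-340,50],
    [-307,-340,50],
    [-307,-340,50],
    [-307,-340,50],
    [-307,-340,50],
  ],
  twist=[-40,-40,-40,-40,-40,-40,-40,-40,-40,-40,-40,-40,-40,-40],
  fingers=[0,0,0,0,0,0,0,0,0,0,0,0,0,0],
  newtons=60,
)

```text
time: 1.5
ee_pos: [0.4046, 0.1635, 0.1568]
tool_rot: [-0.456, 3.108, 0.0]
contact_force: [-0.9, -0.1, -0.8]
gripper_width: -0.0007
```

Run:
```python
from h import *
s=env.read_state();im=cv2.cvtColor(imaging.camera("wrist"),cv2.COLOR_RGB2BGR)
cv2.imwrite("pics/w1.png",im);C=calib("wrist",s)
print(s["time"],s["ee_pos"],s["q"].round(2),R.from_rotvec(s["tool_rot"]).as_matrix().round(3).tolist())
O=np.array([.512,.194]);t=np.radians(16.7);B=lambda x,y,z:[*(O+[x*np.cos(t)-y*np.sin(t),x*np.sin(t)+y*np.cos(t)]),z]
for p in [(-.1,.031,.05),(-.1,-.031,.05),(.02,.031,.05),(.02,-.031,.05),(-.081,0,.086),(.085,.031,.01),(.085,-.031,.01)]: print(p,w2px(B(*p),C).round(0))
```

```text
1.5 [0.4045908  0.16348282 0.15682969] [ 0.12 -0.23  2.13  0.    1.24 -1.74] [[-0.958, -0.287, -0.0], [-0.287, 0.958, 0.0], [-0.0, 0.0, -1.0]]
(-0.1, 0.031, 0.05) [[317. 210.]]
(-0.1, -0.031, 0.05) [[244. 210.]]
(0.02, 0.031, 0.05) [[313. 327.]]
(0.02, -0.031, 0.05) [[249. 327.]]
(-0.081, 0, 0.086) [[281. 249.]]
(0.085, 0.031, 0.01) [[308. 351.]]
(0.085, -0.031, 0.01) [[254. 351.]]
```

View pics/w1.png

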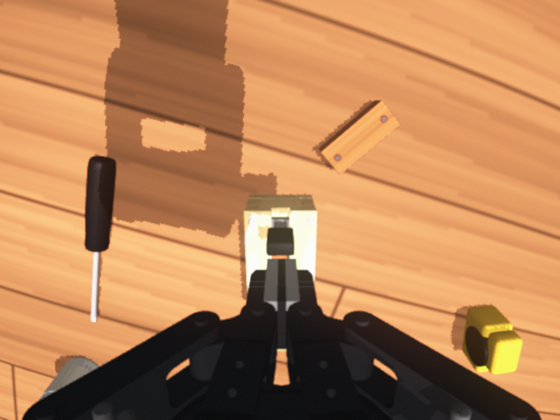

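The wrist picture shows the box roof's rear corners at (245,210) and (316,210), where my estimate predicts them. The tab is centred at (280,241), in line with the shut fingers. Now I'll descend behind the tab and push.

>>> step_arm(
  delta_pos=[
    [0,-1,40],
    [0,-1,80],
    [0,-1,96],
    [-10,-1,96],
    [-20,-1,96],
    [-30,-1,96],
    [-40,-1,96],
    [-50,-1,96],
    [-60,-1,96],
    [-68,-1,96],
    [-74,-1,96],
    [-78,-1,96],
    [-81,-1,96],
    [-81,-1,96],
  ],
  twist=[0,0,0,0,0,0,0,0,0,0,0,0,0,0],
  fingers=[0,0,0,0,0,0,0,0,0,0,0,0,0,0],
)

```text
time: 2.95
ee_pos: [0.483, 0.1846, 0.0608]
tool_rot: [0.453, -3.109, 0.0]
contact_force: [0.1, 0.5, -0.4]
gripper_width: -0.0001
```

Run:
```python
from h import *
s=env.read_state();ims=[imaging.camera(n) for n in("wrist","side")]
a=ims[0][:,130:430];b=cv2.resize(ims[1][140:210,195:295],None,fx=4.2,fy=4.2)[:, :420]
h=max(a.shape[0],b.shape[0]);o=np.zeros((h,300+420,3),np.uint8);o[:420,:300]=a;o[:b.shape[0],300:]=b
cv2.imwrite("pics/push.png",cv2.cvtColor(o,cv2.COLOR_RGB2BGR));print(s["time"],s["ee_pos"],s["contact_force"])
d=s["ee_pos"][:2]-[.512,.194];print(d@[.958,.287],d@[-.287,.958])
```

```text
2.95 [0.48301123 0.18461379 0.06077918] [ 0.11940974  0.53702386 -0.44105681]
-0.030465083979738097 -0.0006722172228403896
```

View pics/push.png

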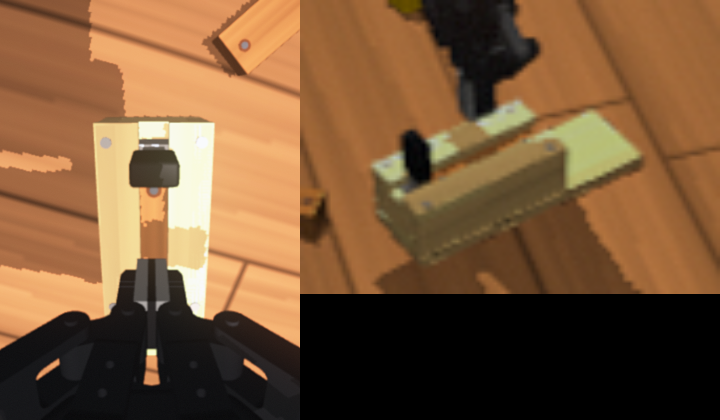

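The tab is still at the rear at (154,168), with the fingers in front of it. They must have passed over it while the descent lagged. I'll go back, descend fully, and check before pushing.

>>> step_arm(
  delta_pos=[
    [0,0,-25],
    [0,0,-50],
    [0,0,-50],
    [40,0,-50],
    [80,0,-50],
    [83,0,-50],
    [83,0,-50],
    [83,0,-50],
    [83,0,-25],
    [83,0,0],
    [83,0,0],
    [83,0,0],
    [83,0,0],
  ],
  twist=[0,0,0,0,0,0,0,0,0,0,0,0,0],
  fingers=[0,0,0,0,0,0,0,0,0,0,0,0,0],
)

```text
time: 4.35
ee_pos: [0.4049, 0.1611, 0.0621]
tool_rot: [-0.453, 3.106, -0.0]
contact_force: [-0.2, 0.3, 1.5]
gripper_width: -0.0001
```

>>> step_arm(
  delta_pos=[
    [-6,0,0],
    [-12,0,0],
    [-18,0,0],
    [-24,0,0],
    [-30,0,0],
    [-30,0,0],
  ],
  twist=[0,0,0,0,0,0],
  fingers=[0,0,0,0,0,0],
)

```text
time: 4.95
ee_pos: [0.4331, 0.1696, 0.0614]
tool_rot: [-0.453, 3.108, -0.0]
contact_force: [-1.5, -0.6, 6.0]
gripper_width: -0.0001
```

Run:
```python
from h import *
s=env.read_state();ims=[imaging.camera(n) for n in("wrist","side")]
a=ims[0][:,130:430];b=cv2.resize(ims[1][140:210,195:295],None,fx=4.5,fy=4.5,interpolation=cv2.INTER_CUBIC)
o=np.zeros((420,750,3),np.uint8);o[:420,:300]=a;o[:b.shape[0],300:]=b
cv2.imwrite("pics/push2.png",cv2.cvtColor(o,cv2.COLOR_RGB2BGR));print(s["time"],s["ee_pos"],s["contact_force"],s["ft_torque"])
```

```text
4.95 [0.43311011 0.16964333 0.06139197] [-1.54802702 -0.62421105  5.9575817 ] [-0.15138615  0.29552327  0.01439217]
```

View pics/push2.png

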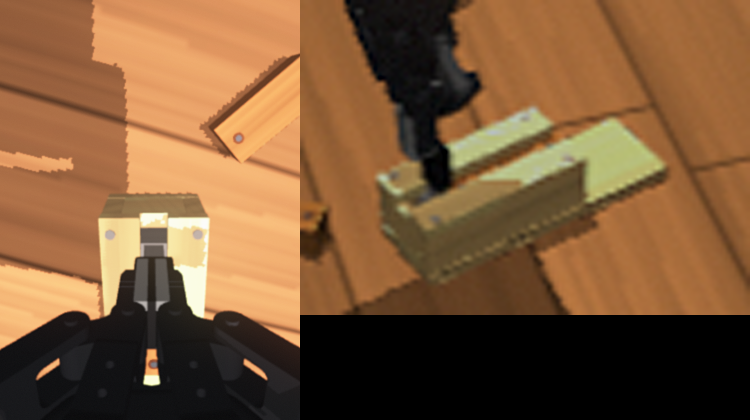

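The fingers are now at the tab and the slide's grey tail shows behind them at (153,240), so the tab is moving with them. Continuing the push.

>>> step_arm(
  delta_pos=[
    [-6,0,-2],
    [-12,0,-2],
    [-18,0,-2],
    [-24,0,-2],
    [-30,0,-2],
    [-36,0,-2],
    [-42,0,-2],
    [-48,0,-2],
    [-51,0,-2],
    [-53,0,-2],
    [-53,0,-2],
    [-53,0,-2],
  ],
  twist=[0,0,0,0,0,0,0,0,0,0,0,0],
  fingers=[0,0,0,0,0,0,0,0,0,0,0,0],
)

```text
time: 6.25
ee_pos: [0.4827, 0.1846, 0.0627]
tool_rot: [0.453, -3.108, -0.0]
contact_force: [-0.1, -0.5, -0.7]
gripper_width: -0.0003
```

Run:
```python
from h import *
s=env.read_state();ims=[imaging.camera(n) for n in("wrist","side")]
a=ims[0][:,130:430];b=cv2.resize(ims[1][140:210,195:295],None,fx=4.5,fy=4.5,interpolation=cv2.INTER_CUBIC)
o=np.zeros((420,750,3),np.uint8);o[:420,:300]=a;o[:b.shape[0],300:]=b
cv2.imwrite("pics/push3.png",cv2.cvtColor(o,cv2.COLOR_RGB2BGR));print(s["time"],s["ee_pos"],s["contact_force"],s["ft_torque"])
d=s["ee_pos"][:2]-[.512,.194];print(d@[.958,.287],d@[-.287,.958])
```

```text
6.25 [0.4826678  0.18458153 0.06272454] [-0.10149117 -0.52120985 -0.73776999] [-0.04468656  0.0060219   0.01479022]
-0.03080334702888041 -0.0006045485970916037
```

View pics/push3.png

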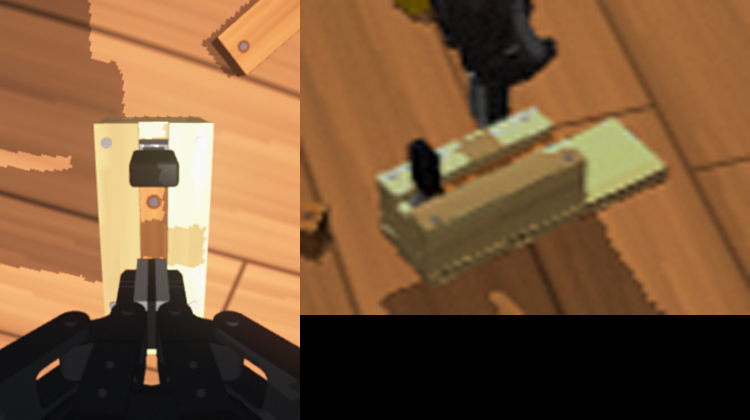

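Run:
```python
from h import *
C=calib("side");W=calib("wrist")
cr=lambda P:((w2px(P,C)-[195,140])*4.5).round(0).tolist()
O=np.array([.512,.194]);t=np.radians(16.7);B=lambda x,y,z:[*(O+[x*np.cos(t)-y*np.sin(t),x*np.sin(t)+y*np.cos(t)]),z]
s=env.read_state()
print("tcp now",cr(s["ee_pos"]), "tcp push2",cr([.4331,.1696,.0614]))
print("tab top/bottom",cr(B(-.081,0,.086)),cr(B(-.081,0,.05)))
for p in [(-.1,.031,.05),(-.1,-.031,.05),(.02,.031,.05),(.02,-.031,.05)]:print(p,cr(B(*p)),w2px(B(*p),W)-[130,0])
print(w2px(B(-.081,.011,.086),W)-[130,0],w2px(B(-.081,-.011,.086),W)-[130,0],w2px(s["ee_pos"],W)-[130,0])
```

```text
tcp now [[194.0, 148.0]] tcp push2 [[125.0, 180.0]]
tab top/bottom [[124.0, 149.0]] [[128.0, 192.0]]
(-0.1, 0.031, 0.05) [[77.0, 177.0]] [[214.39539517 122.04287682]]
(-0.1, -0.031, 0.05) [[128.0, 232.0]] [[ 94.45527609 122.25263488]]
(0.02, 0.031, 0.05) [[235.0, 107.0]] [[203.33252456 317.59575047]]
(0.02, -0.031, 0.05) [[288.0, 158.0]] [[105.16493137 317.79843865]]
[[180.66606028 173.53353645]] [[129.61979085 173.62689434]] [[153.40142939 254.42543569]]
```

Run:
```python
from h import *
C=calib("side");W=calib("wrist");s=env.read_state()
M=R.from_rotvec(s["tool_rot"]).as_matrix()
def mk(n,C,c,w,h,f):
    im=cv2.cvtColor(imaging.camera(n),cv2.COLOR_RGB2BGR);x0,y0=int(c[0]-w//2),int(c[1]-h//2)
    o=cv2.resize(im[y0:y0+h,x0:x0+w],None,fx=f,fy=f,interpolation=cv2.INTER_CUBIC)
    for dz,col in((0,(0,0,255)),(-.019,(0,255,0)),(-.04,(255,0,0))):
        for dx in(-.011,0,.011):
            p=w2px(s["ee_pos"]+M@[dx,0,dz],C)[0];q=tuple(int(v) for v in ((p-[x0,y0])*f));cv2.circle(o,q,2,col,-1)
    return o
c=w2px(s["ee_pos"],C)[0];a=mk("side",C,c-[0,10],50,70,8);d=w2px(s["ee_pos"],W)[0];b=mk("wrist",W,d,100,140,4)
cv2.imwrite("pics/tip.png",np.hstack([a,b]))
```

```text
(no output)
```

View pics/tip.png

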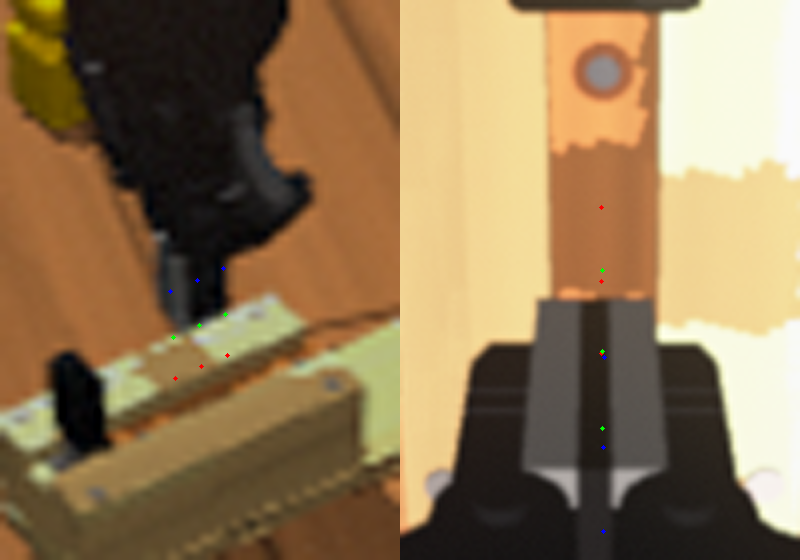

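The tip check shows that the shut fingertips end near the green marks, about 22 to 24 mm short of the reported TCP. The 6 N upward force at z=0.061 fits tips riding on the tab top at 0.086. I'll lower the TCP by 24 mm and redo the push.

>>> step_arm(
  delta_pos=[
    [0,0,-20],
    [0,0,-20],
    [40,0,-20],
    [81,0,-20],
    [81,0,-20],
    [81,0,-20],
    [81,0,5],
    [81,0,25],
    [81,0,25],
    [81,0,25],
  ],
  twist=[0,0,0,0,0,0,0,0,0,0],
  fingers=[0,0,0,0,0,0,0,0,0,0],
)

```text
time: 7.45
ee_pos: [0.4063, 0.1616, 0.0382]
tool_rot: [-0.453, 3.108, -0.0]
contact_force: [-0.7, 0.4, 0.5]
gripper_width: -0.0002
```

>>> step_arm(
  delta_pos=[
    [-8,0,0],
    [-16,0,0],
    [-24,0,0],
    [-32,0,0],
    [-40,0,0],
    [-48,0,0],
    [-56,0,0],
    [-64,0,0],
    [-70,0,0],
    [-75,0,0],
    [-79,0,0],
    [-81,0,0],
    [-82,0,0],
    [-82,0,0],
  ],
  twist=[0,0,0,0,0,0,0,0,0,0,0,0,0,0],
  fingers=[0,0,0,0,0,0,0,0,0,0,0,0,0,0],
)

```text
time: 8.85
ee_pos: [0.4836, 0.1851, 0.0376]
tool_rot: [0.453, -3.107, -0.0]
contact_force: [-4.7, -0.1, 3.5]
gripper_width: -0.0001
```

Run:
```python
from h import *
s=env.read_state();im=cv2.cvtColor(imaging.camera("top"),cv2.COLOR_RGB2BGR);cv2.imwrite("pics/top3.png",im);sd=cv2.cvtColor(imaging.camera("side"),cv2.COLOR_RGB2BGR);cv2.imwrite("pics/side3.png",sd)
d=s["ee_pos"][:2]-[.512,.194];print(s["time"],s["ee_pos"],s["contact_force"],d@[.958,.287],d@[-.287,.958])
C=calib("side");t=np.radians(16.7);c=w2px([.512+.055*np.cos(t),.194+.055*np.sin(t),.02],C)[0].astype(int)
a=cv2.resize(sd[c[1]-40:c[1]+30,c[0]-60:c[0]+30],None,fx=6,fy=6,interpolation=cv2.INTER_CUBIC);cv2.imwrite("pics/push4.png",a)
```

```text
8.85 [0.48360039 0.1851152  0.03763105] [-4.68391723 -0.08959962  3.47829063] -0.02975675950069235 -0.0003609475394867961
```

View pics/push4.png

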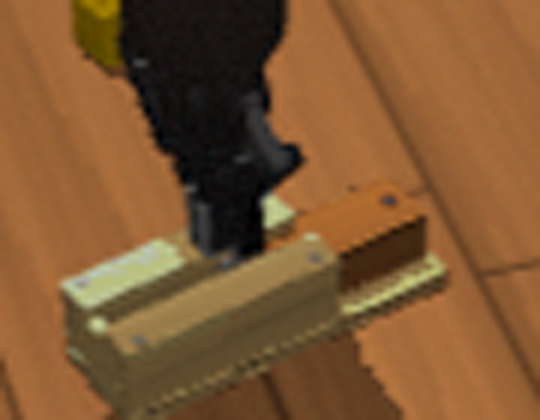

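The cleat is out on the landing. A little more, to make sure the slide is at its end.

>>> step_arm(
  delta_pos=[
    [-2,0,0],
    [-4,0,0],
    [-4,0,0],
    [-4,0,0],
  ],
  twist=[0,0,0,0],
  fingers=[0,0,0,0],
)

```text
time: 9.35
ee_pos: [0.487, 0.1861, 0.0376]
tool_rot: [0.453, -3.107, -0.0]
contact_force: [-5.5, -1.5, 3.7]
gripper_width: -0.0
```

Run:
```python
from h import *
s=env.read_state();im=cv2.cvtColor(imaging.camera("top"),cv2.COLOR_RGB2BGR);cv2.imwrite("pics/top4.png",im)
d=s["ee_pos"][:2]-[.512,.194];print(s["ee_pos"],s["contact_force"],d@[.958,.287])
sd=cv2.cvtColor(imaging.camera("side"),cv2.COLOR_RGB2BGR);hs=cv2.cvtColor(sd,cv2.COLOR_BGR2HSV)
t=np.radians(16.7);C=calib("side")
for x in(.07,.08,.085,.09):print(x,w2px([[.512+x*np.cos(t)-y*np.sin(t),.194+x*np.sin(t)+y*np.cos(t),z] for y,z in((.018,.04),(-.018,.04),(-.018,.01))],C).round(1).tolist())
c=w2px([.512+.055*np.cos(t),.194+.055*np.sin(t),.02],C)[0].astype(int);print("crop4 origin",c-[60,40])
```

```text
[0.48703682 0.18614603 0.0375597 ] [-5.48091523 -1.48000795  3.66422275] -0.02616881426346291
0.07 [[263.6, 162.6], [270.5, 169.0], [270.5, 176.6]]
0.08 [[266.3, 161.4], [273.2, 167.7], [273.2, 175.4]]
0.085 [[267.7, 160.8], [274.6, 167.1], [274.5, 174.7]]
0.09 [[269.0, 160.2], [276.0, 166.5], [275.9, 174.1]]
crop4 origin [202 132]
```

>>> step_arm(
  delta_pos=[
    [-2,0,0],
    [-4,0,0],
    [-5,0,0],
    [-5,0,0],
    [-5,0,0],
  ],
  twist=[0,0,0,0,0],
  fingers=[0,0,0,0,0],
)

```text
time: 9.95
ee_pos: [0.4873, 0.1863, 0.0375]
tool_rot: [0.453, -3.094, 0.003]
contact_force: [-23.8, -7.7, 22.2]
gripper_width: 0.0003
```

Run:
```python
from h import *
s=env.read_state();d=s["ee_pos"][:2]-[.512,.194];print(s["time"],s["ee_pos"],s["contact_force"],d@[.958,.287],d@[-.287,.958])
```

```text
9.95 [0.48729303 0.18629849 0.03753018] [-23.78972584  -7.72035771  22.218677  ] -0.02587961438743958 -0.0002871491303678152
```

The force has jumped at an unmoving position, so the slide is at its hard end. I'll back off, lift, open and hover over the cleat.

>>> step_arm(
  delta_pos=[
    [4,0,0],
    [4,0,0],
    [4,0,-30],
    [4,0,-60],
    [4,0,-60],
    [-36,0,-60],
    [-71,0,-60],
    [-71,0,-60],
    [-71,0,-60],
    [-71,0,-60],
    [-71,0,-60],
  ],
  twist=[0,0,0,0,0,0,0,0,0,0,0],
  fingers=[0,0,0,0,30,70,70,70,70,70,70],
)

```text
time: 11.05
ee_pos: [0.5596, 0.2076, 0.0975]
tool_rot: [0.453, -3.108, 0.0]
contact_force: [0.2, 0.1, -0.2]
gripper_width: 0.0693
```

Run:
```python
from h import *
s=env.read_state();im=cv2.cvtColor(imaging.camera("wrist"),cv2.COLOR_RGB2BGR);C=calib("wrist",s);sd=cv2.cvtColor(imaging.camera("side"),cv2.COLOR_RGB2BGR)
d=s["ee_pos"][:2]-[.512,.194];print(s["time"],s["ee_pos"],s["gripper_width"],d@[.958,.287],d@[-.287,.958])
t=np.radians(16.7);O=np.array([.512,.194]);B=lambda x,y,z:[*(O+[x*np.cos(t)-y*np.sin(t),x*np.sin(t)+y*np.cos(t)]),z]
f=lambda x,y,z:print((x,y,z),"wrist",w2px(B(x,y,z),C)[0].round(),"side",((w2px(B(x,y,z),calib("side"))[0]-[202,110])*4).round())
for p in [(.09,.018,.04),(.09,-.018,.04),(.05,.018,.04),(.05,-.018,.04),(.05,0,.04)]:f(*p)
o=np.zeros((420,790,3),np.uint8);o[:,:430]=im[:,65:495];o[:360,430:]=cv2.resize(sd[110:200,202:292],None,fx=4,fy=4,interpolation=cv2.INTER_CUBIC)
cv2.imwrite("pics/hover.png",o)
```

```text
11.05 [0.55960629 0.20757461 0.09746329] 0.06934547192564107 0.04950274109611075 -0.0006585336664714656
(0.09, 0.018, 0.04) wrist [308. 269.] side [268. 201.]
(0.09, -0.018, 0.04) wrist [260. 269.] side [296. 226.]
(0.05, 0.018, 0.04) wrist [310. 218.] side [224. 220.]
(0.05, -0.018, 0.04) wrist [258. 218.] side [252. 246.]
(0.05, 0, 0.04) wrist [284. 218.] side [238. 233.]
```

View pics/hover.png

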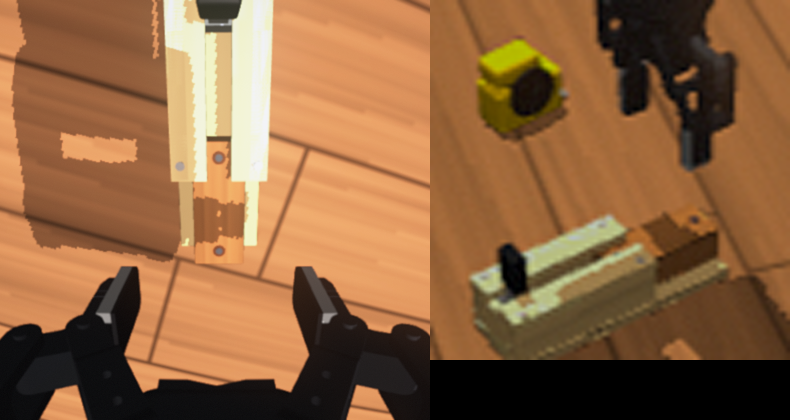

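The hover view shows the cleat out straight, with its top at crop columns 194 to 243 (centred on the jaws), its front end at row 264 and the tab sprung back. Descending to grip.

>>> step_arm(
  delta_pos=[
    [0,0,40],
    [0,0,80],
    [0,0,105],
    [0,0,105],
    [0,0,105],
    [0,0,105],
    [0,0,105],
  ],
  twist=[0,0,0,0,0,0,0],
  fingers=[70,70,70,70,70,70,70],
)

```text
time: 11.85
ee_pos: [0.5622, 0.208, -0.005]
tool_rot: [-0.452, 3.105, 0.0]
contact_force: [-0.2, 0.1, -0.1]
gripper_width: 0.0702
```

>>> step_arm(
  delta_pos=[
    [0,0,0],
    [0,0,0],
    [0,0,0],
    [0,0,0],
    [0,0,0],
    [0,0,0],
    [0,0,0],
  ],
  twist=[0,0,0,0,0,0,0],
  fingers=[30,30,30,30,30,30,30],
  newtons=60,
)

```text
time: 12.55
ee_pos: [0.5611, 0.2084, -0.0062]
tool_rot: [-0.452, 3.108, 0.002]
contact_force: [-1.2, 3.1, 5.7]
gripper_width: 0.0348
```

Run:
```python
from h import *
s=env.read_state();im=cv2.cvtColor(imaging.camera("wrist"),cv2.COLOR_RGB2BGR);sd=cv2.cvtColor(imaging.camera("side"),cv2.COLOR_RGB2BGR)
d=s["ee_pos"][:2]-[.512,.194];print(s["time"],s["ee_pos"],s["gripper_width"],s["contact_force"],d@[.958,.287])
o=np.zeros((420,790,3),np.uint8);o[:,:430]=im[:,65:495];o[:360,430:]=cv2.resize(sd[110:200,202:292],None,fx=4,fy=4,interpolation=cv2.INTER_CUBIC)
cv2.imwrite("pics/grip.png",o)
```

```text
12.55 [ 0.56106687  0.20840361 -0.00621889] 0.034767424876838954 [-1.16630519  3.1356381   5.71597787] 0.051139902388872206
```

>>> step_arm(
  delta_pos=[
    [-10,0,-1],
    [-20,0,-1],
    [-30,0,-1],
    [-40,0,-1],
    [-48,0,-1],
    [-48,0,-1],
    [-48,0,-1],
    [-48,0,-30],
    [-48,0,-70],
    [-48,0,-100],
    [-48,0,-100],
  ],
  twist=[0,0,0,0,0,0,0,0,0,0,0],
  fingers=[30,30,30,30,30,30,30,30,30,30,30],
)

```text
time: 13.75
ee_pos: [0.6096, 0.222, 0.098]
tool_rot: [-0.452, 3.099, 0.0]
contact_force: [1.4, -0.9, -0.8]
gripper_width: 0.0347
```

Run:
```python
from h import *
s=env.read_state();im=cv2.cvtColor(imaging.camera("wrist"),cv2.COLOR_RGB2BGR);sd=cv2.cvtColor(imaging.camera("side"),cv2.COLOR_RGB2BGR)
print(s["time"],s["ee_pos"],s["gripper_width"],s["contact_force"],s["q"].round(2))
M=R.from_rotvec(s["tool_rot"]).as_matrix();C=calib("side");W=calib("wrist",s)
c=w2px(s["ee_pos"],C)[0].astype(int);x0,y0=c[0]-45,c[1]-55;print(c)
for dz in(-.019,-.024,-.028): print(dz,"side crop",((w2px(s["ee_pos"]+M@[0,0,dz],C)[0]-[x0,y0])*4+[430,0]).round())
o=np.zeros((420,790,3),np.uint8);o[:,:430]=im[:,65:495];o[:360,430:]=cv2.resize(sd[y0:y0+90,x0:x0+90],None,fx=4,fy=4,interpolation=cv2.INTER_CUBIC)
cv2.imwrite("pics/lift.png",o)
```

```text
13.75 [0.6096423  0.22195985 0.09804639] 0.034716876132848545 [ 1.41975314 -0.87554863 -0.84339676] [ 0.17  0.35  1.64 -0.    1.14 -1.69]
[276 146]
-0.019 side crop [610. 202.]
-0.024 side crop [611. 197.]
-0.028 side crop [611. 192.]
```

View pics/lift.png

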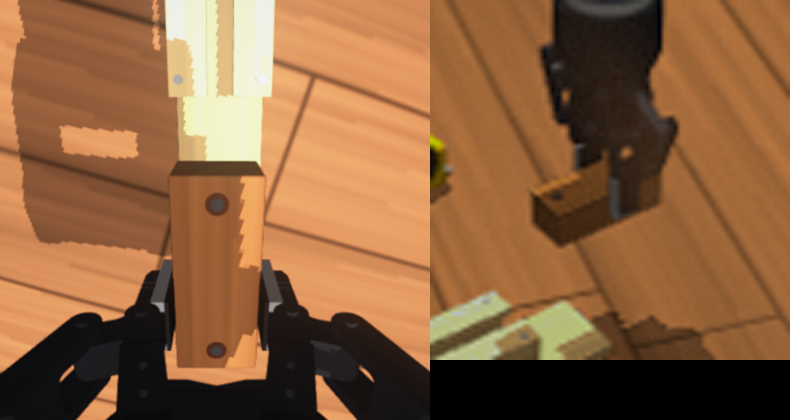

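The cleat is held level, with its top at crop columns 169 to 265 and rows 176 (rear) to 367 (front). Now I'll work out the cleat's offset in the hand and the move to the board.

Run:
```python
from h import *
s=env.read_state();W=calib("wrist",s);M=R.from_rotvec(s["tool_rot"]).as_matrix()
zt=s["ee_pos"][2]+.0462
P=px2w([[65+169,176],[65+265,176],[65+176,367],[65+256,367]],zt,W)
L=((P-s["ee_pos"])@M*1000);print("corners tool mm",L.round(1).tolist())
r=(L[0]+L[1])/2;f=(L[2]+L[3])/2;print("len",np.linalg.norm(r-f),"centre",(r+f)/2,"yaw deg",np.degrees(np.arctan2((r-f)[1],(r-f)[0])))
yaw=np.radians(2);e=np.array([np.cos(yaw),np.sin(yaw)])
O=np.array([.5034,-.2101]);
ang=np.degrees(np.arctan2(M[1,0],M[0,0]))%360;print("toolx ang",ang,"turn world ccw to",182-ang)
for off in (9.,):
  tgt=O+(-.020+off/1000)*e; print("TCP target",tgt,"tool shift",tool([*tgt,s["ee_pos"][2]],s).round(1))
print(px2w([[290,147]],0,calib("top")))
```

```text
corners tool mm [[54.5, -18.3, -46.2], [54.5, 16.6, -46.2], [-34.1, -19.5, -46.2], [-34.0, 16.9, -46.2]]
len 88.59806556053682 centre [ 10.24092223  -1.0803102  -46.20190866] yaw deg 0.24794550311218228
toolx ang 196.5794223523458 turn world ccw to -14.579422352345802
TCP target [ 0.4924067  -0.21048389] tool shift [ 232.3 -381.4   -0. ]
[[ 0.69199808 -0.00736314  0.        ]]
```

>>> step_arm(
  delta_pos=[
    [233,-380,0],
    [233,-380,0],
    [233,-380,0],
    [233,-380,0],
    [233,-380,0],
    [233,-380,0],
    [233,-380,0],
    [233,-380,0],
    [233,-380,0],
    [233,-380,0],
    [233,-380,0],
    [233,-380,0],
    [233,-380,0],
    [233,-380,0],
  ],
  twist=[14.6,14.6,14.6,14.6,14.6,14.6,14.6,14.6,14.6,14.6,14.6,14.6,14.6,14.6],
  fingers=[30,30,30,30,30,30,30,30,30,30,30,30,30,30],
)

```text
time: 15.25
ee_pos: [0.4917, -0.208, 0.0924]
tool_rot: [0.057, -3.141, -0.001]
contact_force: [0.8, -0.3, -0.9]
gripper_width: 0.0348
```

Run:
```python
from h import *
s=env.read_state();im=cv2.cvtColor(imaging.camera("wrist"),cv2.COLOR_RGB2BGR);cv2.imwrite("pics/b1.png",im);M=R.from_rotvec(s["tool_rot"]).as_matrix();W=calib("wrist",s)
print(s["time"],s["ee_pos"],s["gripper_width"],s["q"].round(2),np.degrees(np.arctan2(M[1,0],M[0,0]))%360)
# board side edges in wrist picture: fit lines to the mask's left/right limits behind the cleat
h=cv2.cvtColor(im,cv2.COLOR_BGR2HSV);m=cv2.inRange(h,(24,25,110),(42,130,255))
m=cv2.morphologyEx(m,cv2.MORPH_OPEN,np.ones((5,5)))
for v in range(20,260,30):
    u=np.flatnonzero(m[v]);
    if len(u)>20: print(v,u.min(),u.max(),px2w([[u.min(),v],[u.max(),v]],.012,W)[:,:2].round(4).tolist())
yaw=np.radians(2);e=np.array([np.cos(yaw),np.sin(yaw)]);n=np.array([-e[1],e[0]]);O=np.array([.5034,-.2101])
print("pred corners",[w2px([*(O-.1*e+y*n),.012],W)[0].round().tolist() for y in(.06,-.06)])
```

```text
15.25 [ 0.4917214  -0.20803781  0.09243359] 0.03476477066679047 [-0.61  0.11  1.93  0.    1.1  -2.22] 182.09160276943305
140 312 358 [[0.4402, -0.1892], [0.4388, -0.1559]]
170 326 355 [[0.4618, -0.1774], [0.461, -0.1558]]
200 330 353 [[0.4849, -0.1726], [0.4843, -0.155]]
230 328 351 [[0.5096, -0.1721], [0.509, -0.154]]
pred corners [[366.0, 86.0], [194.0, 86.0]]
```

Run:
```python
from h import *
h=cv2.cvtColor(cv2.imread("pics/b1.png"),cv2.COLOR_BGR2HSV)
for v in(110,140,170):
    print(v,"L",[tuple(map(int,x)) for x in h[v,188:216:2]]);print("  R",[tuple(map(int,x)) for x in h[v,350:372:2]])
```

```text
110 L [(12, 150, 141), (12, 151, 140), (16, 126, 193), (19, 110, 230), (18, 110, 229), (18, 112, 229), (18, 112, 228), (18, 113, 227), (18, 114, 225), (17, 94, 212), (11, 29, 182), (11, 23, 178), (12, 24, 178), (12, 21, 178)]
  R [(30, 55, 244), (31, 54, 245), (31, 51, 245), (30, 49, 244), (31, 50, 245), (29, 70, 237), (13, 143, 212), (13, 146, 212), (13, 144, 213), (13, 144, 213), (13, 144, 214)]
140 L [(12, 150, 138), (12, 150, 139), (12, 149, 140), (17, 121, 206), (19, 110, 232), (18, 109, 231), (18, 112, 230), (19, 111, 229), (18, 111, 227), (18, 113, 225), (18, 114, 222), (18, 115, 220), (18, 115, 220), (18, 114, 219)]
  R [(31, 52, 245), (31, 49, 245), (31, 47, 245), (31, 47, 245), (26, 74, 241), (14, 140, 230), (14, 140, 230), (14, 139, 230), (14, 140, 229), (14, 140, 230), (14, 140, 230)]
170 L [(12, 152, 151), (12, 151, 152), (12, 152, 151), (12, 151, 150), (17, 118, 214), (19, 108, 233), (19, 110, 232), (19, 110, 231), (18, 112, 230), (18, 111, 228), (18, 114, 226), (18, 113, 223), (18, 115, 222), (18, 114, 220)]
  R [(31, 48, 245), (30, 47, 245), (31, 47, 246), (23, 93, 233), (13, 142, 227), (13, 142, 227), (13, 140, 227), (13, 140, 227), (14, 142, 227), (13, 142, 227), (13, 142, 227)]
```

Run:
```python
from h import *
s=env.read_state();W=calib("wrist",s);M=R.from_rotvec(s["tool_rot"]).as_matrix()
P=px2w([[192,110],[361,110],[194,140],[358.5,140],[196,170],[356,170]],.012,W)[:,:2];print(P.round(4).tolist(),"w",[np.linalg.norm(P[i]-P[i+1]) for i in(0,2,4)])
m=(P[0::2]+P[1::2])/2;print(m)
print(np.degrees(np.arctan2(*(P[4]-P[0])[::-1])),np.degrees(np.arctan2(*(P[5]-P[1])[::-1])))
L=((np.c_[P,np.full(6,.012)]-s["ee_pos"])@M*1000);print("mid in tool y",(L[0::2,1]+L[1::2,1])/2)
```

```text
[[0.422, -0.2754], [0.4177, -0.156], [0.4432, -0.2747], [0.4389, -0.1557], [0.4654, -0.2741], [0.4611, -0.1553]] w [np.float64(0.11950119351531274), np.float64(0.11912757185863251), np.float64(0.1188966108847083)]
[[ 0.41987494 -0.21570872]
 [ 0.44103815 -0.21520353]
 [ 0.46320928 -0.21468018]]
1.759415229210987 0.9594680819195719
mid in tool y [-4.86892986 -5.13132824 -5.41212524]
```

>>> step_arm(
  delta_pos=[
    [0,-4,0],
    [0,-4,20],
    [0,-4,40],
    [0,-4,60],
    [0,-4,75],
    [0,-4,75],
    [0,-4,75],
    [0,-4,75],
  ],
  twist=[0,0,0,0,0,0,0,0],
  fingers=[30,30,30,30,30,30,30,30],
)

```text
time: 16.1
ee_pos: [0.4926, -0.2139, 0.019]
tool_rot: [-0.054, 3.139, -0.002]
contact_force: [0.6, 0.4, -0.6]
gripper_width: 0.0347
```

>>> step_arm(
  delta_pos=[
    [0,1.5,8],
    [0,1.5,14],
    [0,1.5,18],
    [0,1.5,20],
    [0,1.5,20],
    [0,1.5,20],
  ],
  twist=[0,0,0,0,0,0],
  fingers=[30,30,30,30,30,30],
)

```text
time: 16.7
ee_pos: [0.4918, -0.2119, -0.0022]
tool_rot: [-0.054, 3.141, -0.0]
contact_force: [-0.3, 0.3, -1.4]
gripper_width: 0.0347
```

>>> step_arm(
  delta_pos=[
    [0,0,1],
    [0,0,2],
    [0,0,2],
    [0,0,2],
  ],
  twist=[0,0,0,0],
  fingers=[30,30,30,30],
)

```text
time: 17.1
ee_pos: [0.4917, -0.2118, -0.0041]
tool_rot: [-0.054, 3.141, -0.0]
contact_force: [-0.6, -0.4, -0.2]
gripper_width: 0.0349
```

>>> step_arm(
  delta_pos=[
    [0,0,0.5],
    [0,0,1],
    [0,0,1],
    [0,0,1],
  ],
  twist=[0,0,0,0],
  fingers=[30,30,30,30],
)

```text
time: 17.5
ee_pos: [0.4917, -0.2118, -0.0042]
tool_rot: [0.054, -3.14, -0.001]
contact_force: [-4.3, 2.0, 8.9]
gripper_width: 0.0347
```

Run:
```python
from h import *
s=env.read_state();im=cv2.cvtColor(imaging.camera("wrist"),cv2.COLOR_RGB2BGR);sd=cv2.cvtColor(imaging.camera("side"),cv2.COLOR_RGB2BGR)
print(s["ee_pos"],s["contact_force"])
o=np.zeros((420,790,3),np.uint8);o[:,:430]=im[:,65:495];o[:360,430:]=cv2.resize(sd[240:330,250:340],None,fx=4,fy=4,interpolation=cv2.INTER_CUBIC)
cv2.imwrite("pics/place.png",o)
```

```text
[ 0.49169356 -0.21180834 -0.00424819] [-4.33004909  2.04974206  8.94498101]
```

Contact came at exactly the expected height (z=-0.0042). I'll ease off to a light touch and advance towards the plate.

>>> step_arm(
  delta_pos=[
    [0,0,-0.8],
    [-3,0,-0.8],
    [-6,0,-0.8],
    [-9,0,-0.8],
    [-9,0,-0.8],
    [-9,0,-0.8],
  ],
  twist=[0,0,0,0,0,0],
  fingers=[30,30,30,30,30,30],
)

```text
time: 18.2
ee_pos: [0.5015, -0.2117, -0.0042]
tool_rot: [-0.054, 3.139, -0.001]
contact_force: [1.5, -0.4, 2.3]
gripper_width: 0.0348
```

>>> step_arm(
  delta_pos=[
    [-2,0,0],
    [-4,0,0],
    [-6,0,0],
    [-6,0,0],
    [-6,0,0],
  ],
  twist=[0,0,0,0,0],
  fingers=[30,30,30,30,30],
)

```text
time: 18.7
ee_pos: [0.5048, -0.2114, -0.0042]
tool_rot: [0.055, -3.136, -0.001]
contact_force: [-9.7, 0.1, 11.3]
gripper_width: 0.0348
```

>>> step_arm(
  delta_pos=[
    [0,0,-1],
    [0,0,-1],
    [0,0,-1],
  ],
  twist=[0,0,0],
  fingers=[30,30,30],
)

```text
time: 19.0
ee_pos: [0.505, -0.2113, -0.0042]
tool_rot: [0.054, -3.138, -0.001]
contact_force: [-5.2, -2.5, 2.9]
gripper_width: 0.0347
```

Run:
```python
from h import *
s=env.read_state();print(s["ee_pos"],s["contact_force"],s["ft_torque"],R.from_rotvec(s["tool_rot"]).as_matrix()[:,2].round(4))
```

```text
[ 0.5050045  -0.21127791 -0.0041605 ] [-5.24702293 -2.50664046  2.86715973] [-0.40161934  0.8430767  -0.17666409] [-3.5e-03  5.0e-04 -1.0e+00]
```

The plate contact starts here (about 4–5 N). Now pressing in small steps.

>>> step_arm(
  delta_pos=[
    [-1,0,0],
    [-2,0,0],
    [-3,0,-0.3],
    [-4,0,-0.3],
    [-4,0,-0.3],
    [-4,0,-0.3],
  ],
  twist=[0,0,0,0,0,0],
  fingers=[30,30,30,30,30,30],
)

```text
time: 19.6
ee_pos: [0.5086, -0.2112, -0.0041]
tool_rot: [0.054, -3.137, -0.001]
contact_force: [-8.0, -2.9, 2.7]
gripper_width: 0.035
```

>>> step_arm(
  delta_pos=[
    [-1,0,0],
    [-2,0,0],
    [-3,0,-0.3],
    [-3,0,-0.3],
    [-3,0,-0.3],
  ],
  twist=[0,0,0,0,0],
  fingers=[30,30,30,30,30],
)

```text
time: 20.1
ee_pos: [0.511, -0.2111, -0.004]
tool_rot: [0.054, -3.135, -0.001]
contact_force: [-9.1, -3.7, 2.6]
gripper_width: 0.0344
```

>>> step_arm(
  delta_pos=[
    [-1,0,0],
    [-2,0,-0.2],
    [-3,0,-0.2],
    [-3.5,0,-0.3],
    [-3.5,0,-0.3],
    [-3.5,0,-0.3],
    [-3.5,0,-0.3],
  ],
  twist=[0,0,0,0,0,0,0],
  fingers=[30,30,30,30,30,30,30],
)

```text
time: 20.8
ee_pos: [0.5138, -0.211, -0.004]
tool_rot: [0.054, -3.134, -0.002]
contact_force: [-11.1, -4.9, 2.8]
gripper_width: 0.0349
```

Run:
```python
from h import *
s=env.read_state();im=cv2.cvtColor(imaging.camera("wrist"),cv2.COLOR_RGB2BGR);sd=cv2.cvtColor(imaging.camera("side"),cv2.COLOR_RGB2BGR);cv2.imwrite("pics/wend.png",im)
for _ in range(4):
    imaging.camera("top");q=env.read_state();print(q["time"],q["ee_pos"].round(4),q["contact_force"].round(1))
M=R.from_rotvec(s["tool_rot"]).as_matrix();print(M[:,2].round(4),np.degrees(np.arctan2(M[1,0],M[0,0])),s["gripper_width"])
o=np.zeros((420,790,3),np.uint8);o[:,:430]=im[:,65:495];o[:360,430:]=cv2.resize(sd[240:330,265:355],None,fx=4,fy=4,interpolation=cv2.INTER_CUBIC)
cv2.imwrite("pics/press.png",o)
```

```text
20.95 [ 0.5138 -0.211  -0.004 ] [-11.4  -4.6   2.2]
21.0 [ 0.5138 -0.211  -0.004 ] [-11.4  -4.    2.2]
21.05 [ 0.5138 -0.211  -0.004 ] [-11.7  -4.8   1.8]
21.1 [ 0.5138 -0.211  -0.004 ] [-9.9 -5.8  1.2]
[-7.3e-03  9.0e-04 -1.0e+00] -178.0346510383874 0.03492095038390648
```

View pics/press.png

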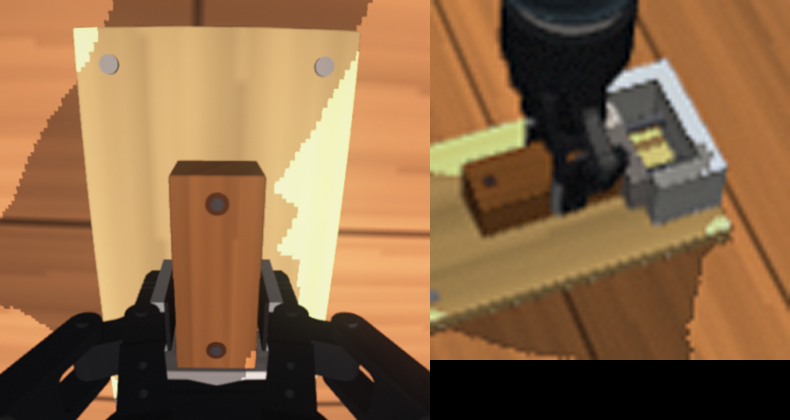

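The picture shows the cleat flat on the board, its mid-column at 217 against the board's 216. It hasn't slipped in the hand, and the plate is roughly halfway in. I'll relieve the side load of about 4.8 N and check that it is steady.

>>> step_arm(
  delta_pos=[
    [0,-0.5,0],
    [0,-1,0],
    [0,-1,0],
    [0,-1,0],
    [0,-1,0],
    [0,-1,0],
  ],
  twist=[0,0,0,0,0,0],
  fingers=[30,30,30,30,30,30],
)

```text
time: 21.7
ee_pos: [0.5137, -0.211, -0.0041]
tool_rot: [0.054, -3.133, -0.004]
contact_force: [-11.1, -0.7, 4.0]
gripper_width: 0.0354
```

Run:
```python
from h import *
F=[]
for _ in range(10):
    imaging.camera("top");q=env.read_state();F.append(np.r_[q["ee_pos"]*1000,q["contact_force"]])
print(q["time"],np.mean(F,0).round(2),np.std(F,0).round(2))
```

```text
22.2 [ 513.72 -211.04   -4.07  -11.32   -0.97    4.06] [0.01 0.01 0.01 0.4  0.39 0.68]
```

```bash
python3 -c "
from workcell import hand_in
print(hand_in())"
```

```text
the job is handed in; nothing more can be done
None
```

I pushed the thumb slide to its hard end and the cleat came out onto the landing. I then drew it clear, laid it flat on the natural plywood board and pressed it against the stop plate. The job was handed in at about 22 s with the arm still holding; `hand_in` gives no verdict.

**Last checks**
- **Push:** the arm force along the push averaged 11.3 N (spread 0.4 N) over 0.5 s, with the pose steady to about 0.01 mm. Contact was felt at about x = 0.5045 m and the hold is at 0.5137 m. That puts the plate roughly 9 mm in, or 10–11 N on it, since part of the arm force is friction on the board.
- **Position:** the cleat sits on the board's centre line within about 1–2 mm, square to about 1°, and its height matches contact with the board. The side load was eased from about 5 N to 1 N.

**What failed or disagreed**
- **First two pushes:** both slid over the tab, moving the cleat only slightly. The shut fingertips end about 24 mm short of the reported TCP, so I set all later heights with that offset.
- **Board centre line:** the top and wrist cameras disagreed by about 3–4 mm. I used the wrist camera, because the cleat was measured with the same one.
- **Slide end:** the 24 N force while it was held against its end came from deliberately testing that end.
- **Screwdriver, glue, tape and tray:** the arm stayed clear of all four on every path, but I did not check their positions again at the end.

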